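Ready the engraver's bench drive for a new belt

ROBOT

A 6-joint arm with a two-finger parallel gripper is mounted at the origin on the work surface. World frame = base frame: x ahead of the robot, y to its left, z up, the work surface at z = 0. Lengths are in m, angles in rad, forces in N, time in s.
With the tool pointing down it reaches from about 0.325 to 0.9 m from the base axis. Payload 6.1 kg.
Tool frame: the origin (TCP) lies midway between the tips of the shut fingers; the grasp point (between the pads) lies 19 mm behind it; x points along the fingers, y is the direction in which the jaws open and shut, and the axes are right-handed (so a half turn about x gives the same grasp; the last joint's range is limited). The gripper opens to 85 mm and grips with 20 to 120 N. Pads are 22 mm wide; open, the fingers measure 114 mm over their backs; the gripper's body (76 mm by 85 mm) begins 54 mm behind the grasp point. The pads swing forward as they close: fully open they stand 13 mm farther back than shut.
Start: joints at [-1.288, 0.22, 1.526, -0, 1.395, -0.126], TCP at [0.248, -0.573, 0.231] pointing down, gripper open.
Joint ranges: [-2.98, 2.98], [-0.91, 2.08], [0.09, 2.57], [-1.24, 4.39], [0.2, 2.65], [-2.68, 2.68]. Speed limits (rad/s): [2.57, 2.57, 3.01, 3.14, 3.14, 3.14].

INTERFACE

Orientations are given as [roll, pitch, yaw] about the fixed x, y, z axes, in that order (R = Rz(yaw) Ry(pitch) Rx(roll)).
In Python, from plant import movep, move_l, set_joints, gripper_to, hold, inverse_kinematics, observe, get_image, get_calibration, Unreachable, job_done gives the robot as it stands. Calls block until the motion is done:
- movep(position, orientation): joint-space move of the TCP to a pose.
- move_l(position, feed=0.15, rotation=None, max_force=None): straight line of the TCP; rotation=None keeps the orientation; feed is the mean speed in m/s. With max_force (N) it stops when the force on the tool has changed by that much, and returns True; else False.
- set_joints(angles): joint-space move.
- gripper_to(opening, f_grip=None): finger opening in m; f_grip is the grip in N (None keeps the last); returns when the fingers have stopped.
- hold(seconds).
- inverse_kinematics(position, orientation): joint angles nearest the present ones, or None.
- observe(): the state.
- get_image(name): name is "scene" or "top" or "wrist"; returns (picture, depth): 420x560x3 uint8, red, green, blue; 420x560 float32, m along the optical axis (not along the pixel's ray), 0 where there is no reading.
- get_calibration(name): a dict with "intrinsics" (3x3 intrinsics, pixels), "world_from_camera" (4x4, takes a point from camera to world coordinates). Camera axes: x right, y down, z forward; pixel columns grow to the right and rows downward; lengths in m; the calibration is good to about 2 mm. A picture is of the moment at which its call begins: read the wrist's pose just before it. get_calibration takes no time and is no camera call; for the wrist camera it gives the pose at the moment of the call.
A pose or a line that the arm cannot do raises Unreachable and nothing moves.
- job_done(): hands the job in, once; it reports no verdict.
The state is a dict: "time_s": time; "q": joint angles; "joint_velocities": joint speeds; "joint_torque": joint torques, N m; "eef_pos": TCP position; "tcp_rot": TCP orientation; "ft_force": force on the tool from outside, world axes, zero at the start; "torque": the same for the moment, N m; "opening": finger opening in m.
Only numpy, scipy, OpenCV 4.12 (cv2) and the standard library are available. Lean on these libraries where they do the work, as an engineer would, in place of code of your own. Each camera call takes 0.05 s, during which the arm holds its last target. There are 200 camera calls.

TASK

Get the small belt drive ready for its new belt: stand the loose idler block (the block with a round roller on top) on the drive plate midway between the two fixed pulleys, roller up and with its long side squarely along the line through the pulleys, and let go of it. Then push the sprung tensioner arm, which has an upright tab for the fingers, back past the click of its ratchet pawl and on until it is at or nearly at its stop post, and finish with the fingers still holding it there against its spring, without letting go. Leave everything else on the bench where it is.

Things in the scene. Friction and masses are not known exactly. Their poses are not given: they have to be found in the camera images.
- idler_center (a point): Loose idler block: steel block 36 (its x) x 50 (its y, the long side) x 34 mm high with a black roller, 26 mm across with 30 mm flanges, standing on its middle; 56 mm high in all, 0.25 to 0.5 kg. This point is on its vertical axis, half-way up (28 mm above its underside). z up.
- midway (a point): Point on the drive plate's top face exactly midway between the two fixed pulleys (metal discs 60 mm across, 34 mm high, axes at y = +85 and -85 mm). y runs along the line through the pulleys, x away from the robot, z up. The plate is 260 x 340 x 10 mm, flat on the bench, its long side along y; the line of pulleys lies 80 mm on the robot's side of its centre.
- pivot (a point): Pivot of the tensioner arm at the plate's top face, a fixed point 110 mm beyond the line of pulleys. x points away from the pulleys, y along their line, z up. The arm is an aluminium bar 18 mm wide, from 9 to 21 mm above the plate, along this y at joint value 0.
- tab (a point): Centre of the upright flat tab on the tensioner arm: 9 mm thick (its x), 44 mm long (its y, along the arm), from 21 to 67 mm above the plate (this point 44 mm), 137 mm from the pivot. x is the way to push it, turning with the arm. At rest it stands 110 mm beyond the line of pulleys. A black roller 32 mm across, 46 mm above the plate, stands on the arm 85 mm from the pivot.
- tensioner (a joint): Tensioner arm angle in rad about its upright pivot: 0 = at rest (sprung there, towards the pulleys), grows as it is pushed back, clockwise from above; the stop post is at 0.62. Spring: about 5 N at the tab at rest, 10 N at the stop; about 4 N more while it passes the pawl (0.25 to 0.41). The pawl clicks in at about 0.41 and would keep the arm there if let go; held back properly is 0.50 to 0.62.
- pawl_nose (a point): Nose of the ratchet pawl slider, in its guide on the plate beyond the arm's end; x is the way it slides, outward from the pivot.
- pawl (a joint): Pawl slide in m: 0 = home, up to 0.012 outward; sprung (about 2.5 to 4.5 N); it is lifted about 7 mm by the arm's end and snaps home at the click.
- vblock: Bystander: plain steel V-block of the same footprint as the idler block, two square ribs on top instead of a roller, 46 mm high, 0.4 kg. Origin under its centre.
- ball_vise: Bystander: engraver's steel ball vise, 110 mm across, 85 mm high, 2.5 kg. Origin under its centre.
- graver: Bystander: lying graver with a mushroom wooden handle, 115 mm long, up to 34 mm high; origin under the handle, the blade along x.
- jar: Bystander: little amber jar, 44 mm across, 45 mm high. Origin under its centre.
- tin: Bystander: round brass tin 42 mm across, 22 mm high, on the drive plate's far right corner. Origin under its centre.
- bur_cup: Bystander: white cup 60 mm across, 60 mm high. Origin under its centre.
- screw_tray: Bystander: green tray 90 x 120 x 22 mm. Origin under its centre.
- ring_mandrel: Bystander: steel rod 20 mm thick, 130 mm long, lying along its x. Origin on its underside, at mid-length.
There are look-alikes about, which are no part of the job. What is shaped like the part that bears idler_center but pink or turquoise is not meant.

How it is judged:
By the outcome, as a careful person would: the job done as asked, in the order asked, and still so for the second after the job is handed in, while the arm keeps its last pose, push and grip.
It also fails if it takes over 51 s, if anything falls off the work surface, if the arm or the gripper's body presses on something with over 40 N, if the wrist force passes 120 N, or if a joint passes its speed limit or range.

## Working session

There is one attempt and no reset: what is moved stays moved. The work goes in short steps, each a Python script; the robot and the scene stay as the last script left them, time stands still between calls to the robot, and variables do not carry over. Pictures are saved under pics/ and viewed, about 8 in all and at most 12, crops included, and the job is handed in when it is done.

```bash
ls; mkdir -p pics; cat > h.py <<'E'
import numpy as np, cv2
from plant import *
def snap(name,fn):
    K=get_calibration(name); im,d=get_image(name)
    np.savez('pics/'+fn+'.npz',im=im,d=d,K=K['intrinsics'],T=K['world_from_camera'])
    cv2.imwrite('pics/'+fn+'.png',im[:,:,::-1]); return im,d
def world(fn):
    z=np.load('pics/'+fn+'.npz'); d=z['d'];K=z['K'];T=z['T']
    v,u=np.mgrid[:d.shape[0],:d.shape[1]]
    p=np.stack([(u-K[0,2])/K[0,0]*d,(v-K[1,2])/K[1,1]*d,d],-1)
    return p@T[:3,:3].T+T[:3,3], z['im'], d
E
python3 - <<'E'
from h import *
a,_=snap('top','t0'); b,_=snap('scene','s0')
print(observe()); print(get_calibration('top'))
E
```

```text
pics
{'time_s': 0.1, 'q': array([-1.28809398e+00,  2.21156129e-01,  1.52748196e+00,  7.27621446e-06,
        1.39472115e+00, -1.26115354e-01]), 'joint_velocities': array([-0.00068963, -0.00177061, -0.00217674, -0.00052657, -0.00060216,
       -0.00149481]), 'joint_torque': array([ 6.10591360e-04, -4.98242462e+01, -3.90547407e+01, -1.06323439e-04,
        5.71038196e-03,  1.38407097e-05]), 'eef_pos': array([ 0.24828995, -0.57297265,  0.23031096]), 'tcp_rot': array([-1.70096551,  1.56902973,  1.84944357]), 'ft_force': array([ 0.84372186, -0.42308863,  0.31449891]), 'torque': array([ 0.00161915,  0.0370831 , -0.03958087]), 'opening': 0.08532612264811076}
{'intrinsics': array([[502.24219617,   0.        , 276.69485752],
       [  0.        , 502.24219617, 211.44853234],
       [  0.        ,   0.        ,   1.        ]]), 'world_from_camera': array([[ 2.63203554e-02, -9.79551255e-01,  1.99465732e-01,
         3.31554853e-01],
       [-9.99641297e-01, -2.67790890e-02,  3.98183405e-04,
         1.80785047e-02],
       [ 4.95146955e-03, -1.99404664e-01, -9.79904721e-01,
         1.23967598e+00],
       [ 0.00000000e+00,  0.00000000e+00,  0.00000000e+00,
         1.00000000e+00]])}
```

View pics/t0.png

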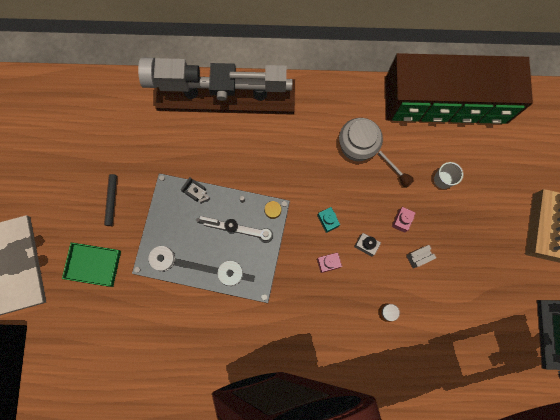

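View pics/s0.png

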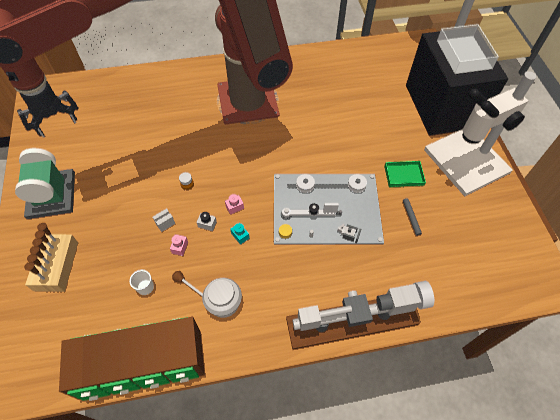

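The top view shows the idler (black roller) at px (369,243). The pulleys are at (161,258) and (230,273), the pivot at (265,235), the tab near (208,221), the pawl at (196,190) and the stop post at (242,199). Pink and turquoise decoys stand around the idler.

```bash
python3 - <<'E'
from h import *
P,im,d=world('t0')
c1=cv2.resize(im[170:310,125:300],None,fx=4,fy=4,interpolation=cv2.INTER_CUBIC)
cv2.imwrite('pics/c1.png',c1[:,:,::-1])
def fit(u0,u1,v0,v1,z0,z1):
    p=P[v0:v1,u0:u1].reshape(-1,3); p=p[(p[:,2]>z0)&(p[:,2]<z1)]
    r=cv2.minAreaRect((p[:,:2]*1000).astype(np.float32)); print(len(p),p.mean(0).round(4),np.round(r[0],1),np.round(r[1],1),round(r[2],1))
print('plate z',P[240,145:150,2],P[215,260])
fit(140,180,240,275,.036,.055)   # pulley L
fit(213,248,258,290,.036,.055)   # pulley R
fit(352,386,228,260,.027,.041)  # idler block top
fit(352,386,228,260,.047,.07)  # roller
fit(195,225,208,232,.06,.09) # tab
fit(195,275,208,246,.02,.04) # bar
fit(252,275,225,246,.015,.08) # pivot
fit(222,242,216,236,.045,.08) # arm roller
fit(238,248,193,205,.015,.08)
fit(310,440,205,275,.02,.09)
E
```

```text
plate z [0.01058857 0.01078145 0.01198842 0.01207397 0.00846797] [0.57243203 0.0601017  0.00618544]
381 [0.4553 0.2941 0.0393] [455.4 293.6] [57.3 58.3] 74.1
384 [0.4244 0.1277 0.039 ] [423.7 128.2] [57.2 57.4] 1.8
188 [ 0.5016 -0.2013  0.0335] [ 503.4 -204.5] [50.7 36.2] 62.3
128 [ 0.5039 -0.2046  0.0557] [ 504.1 -204.7] [28.6 28.1] 71.6
87 [0.5448 0.179  0.0751] [545.4 179.1] [42.8  9.1] 79.5
493 [0.5384 0.0893 0.0308] [532.  113.9] [ 81.9 193. ] 10.1
209 [0.5212 0.052  0.0294] [521.8  52.5] [41.2 49.2] 18.9
141 [0.5364 0.1288 0.0559] [536.5 128.2] [29.9 30.8] 5.9
29 [0.6065 0.1051 0.034 ] [607.6 105.2] [10.3 11. ] 81.4
1656 [ 0.5114 -0.211   0.0414] [ 521.9 -218.8] [155.9 278.1] 4.2
```

View pics/c1.png

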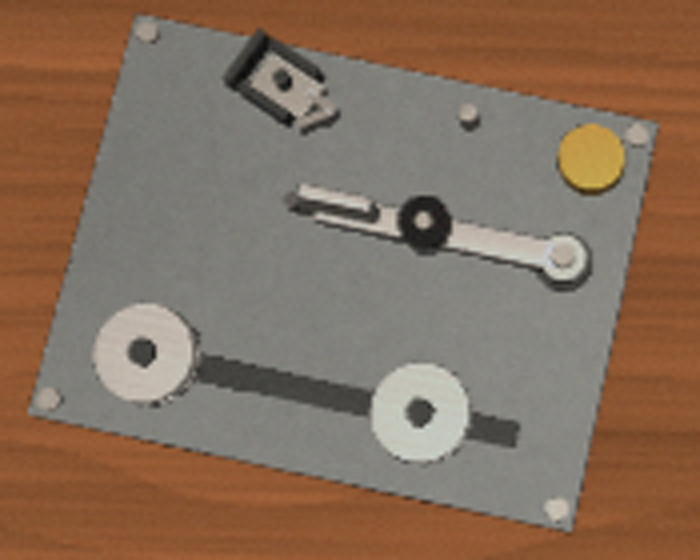

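```bash
cat >> h.py <<'E'
def rot(a):  # jaw axis at world angle a (rad), pointing down; pick better wrist turn
    best=None
    for s in (0,np.pi):
        r=np.arctan2(np.cos(a+s),np.sin(a+s)); o=[r,np.pi/2,0.]
        q=inverse_kinematics([0.5,0,0.25],o)
        if q is not None and (best is None or abs(q[5])<best[0]): best=(abs(q[5]),o)
    return best[1]
def rect(fn,box,z0,z1):
    P,im,d=world(fn); u0,u1,v0,v1=box
    p=P[v0:v1,u0:u1].reshape(-1,3); p=p[(p[:,2]>z0)&(p[:,2]<z1)]
    r=cv2.minAreaRect((p[:,:2]*1000).astype(np.float32)); print(len(p),p.mean(0).round(4),np.round(r[0],1),np.round(r[1],1),round(r[2],1))
E
python3 - <<'E'
from h import *
o=rot(np.radians(-27.7)); print(o)
gripper_to(0.062)
movep([.475,-.19,.24],o)
print(observe()['q'],observe()['time_s'],observe()['opening'])
im,d=snap('wrist','w1'); print(get_calibration('wrist')['world_from_camera'])
E
```

```text
[np.float64(2.054252529597326), 1.5707963267948966, 0.0]
[-5.36182368e-01 -5.88256068e-02  1.80667284e+00 -3.66311743e-04
  1.39351790e+00 -5.13358715e-02] 2.1 0.06215655444129999
[[ 8.84303622e-01 -4.41183987e-01 -1.52852197e-01  5.14854389e-01]
 [-4.66912003e-01 -8.35950496e-01 -2.88409346e-01 -1.17923939e-01]
 [-5.35284569e-04  3.26409955e-01 -9.45228150e-01  3.83660644e-01]
 [ 0.00000000e+00  0.00000000e+00  0.00000000e+00  1.00000000e+00]]
```

View pics/w1.png

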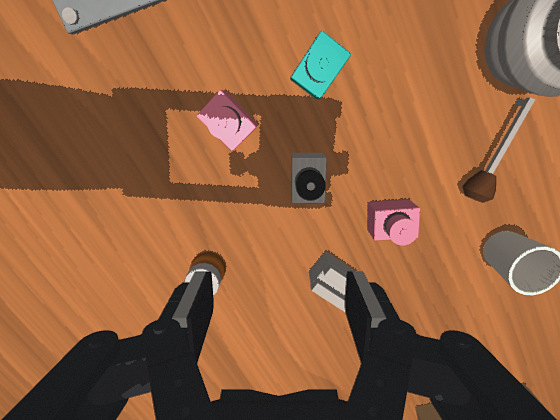

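The wrist view shows the idler at px (310,180), with its long side vertical in the image, so the jaws line up across it. Next I'll fit it precisely from depth and grasp it.

```bash
python3 - <<'E'
from h import *
rect('w1',(280,340,140,215),.029,.039)
rect('w1',(280,340,140,215),.05,.065)
P,im,d=world('w1'); print(P[180,295],P[186,310],P[183,240])
E
```

```text
810 [ 0.5051 -0.1998  0.0352] [ 503.8 -205.9] [49.4 35.8] 62.0
695 [ 0.5037 -0.2061  0.0573] [ 503.8 -206.7] [30. 29.] 63.0
[ 0.49163227 -0.19819375  0.03933999] [ 0.50340538 -0.20595323  0.05922121] [ 4.30331326e-01 -1.80487402e-01  1.04002389e-04]
```

```bash
python3 - <<'E'
from h import *
o=rot(np.radians(-28))
movep([.5038,-.206,.10],o)
print(move_l([.5038,-.206,.009],feed=.1,max_force=15))
gripper_to(0.03,60)
s=observe();print(s['opening'],s['eef_pos'],s['ft_force'],s['time_s'])
move_l([.5038,-.206,.13],feed=.15)
# hover near plate to look
o2=rot(np.radians(-10.7))
movep([.43,.20,.22],o2)
s=observe();print(s['q'],s['opening'],s['eef_pos'],s['ft_force'],s['time_s'])
snap('wrist','w2'); print(get_calibration('wrist')['world_from_camera'][:3,3])
E
```

```text
False
0.034907247462292554 [ 0.50450555 -0.20638935  0.00998604] [-0.97830066  0.88305652  4.89725187] 4.1917
[ 2.67450583e-01 -1.38901006e-01  1.91929958e+00 -4.05124481e-04
  1.36171172e+00  4.55337055e-01] 0.03462829854240636 [0.43028627 0.19926526 0.21962227] [ 0.33556659 -0.18121313 -2.66662052] 6.7083
[0.4469879  0.28045362 0.36324325]
```

View pics/w2.png

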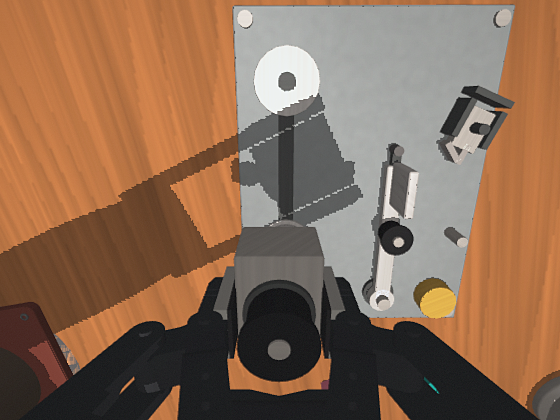

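Picture w2 shows the idler firmly held with its roller up. The left pulley is at px (287,80), the tab at (403,190), the pivot at (381,298) and the pawl at (480,128). The right pulley is hidden behind the block, so I'll take one more shot from further right and fit numerically.

```bash
python3 - <<'E'
from h import *
rect('w2',(245,330,35,120),.038,.056)
rect('w2',(380,425,155,222),.069,.09)
rect('w2',(235,325,225,300),.235,.25)
rect('w2',(235,325,290,380),.258,.28)
s=observe(); 
movep([.43,.03,.24],rot(np.radians(-10.7))); print(observe()['time_s'])
im,d=snap('wrist','w3')
P,_,_=world('w3')
for c in [(.455,.294),(.424,.128)]:
    m=(np.hypot(P[...,0]-c[0],P[...,1]-c[1])<.045)&(P[...,2]>.036)&(P[...,2]<.056)
    p=P[m]; print(c,len(p),p.mean(0),cv2.minEnclosingCircle((p[:,:2]*1000).astype(np.float32)))
m=(np.hypot(P[...,0]-.545,P[...,1]-.179)<.04)&(P[...,2]>.068)
p=P[m];print(len(p),p.mean(0),cv2.minAreaRect((p[:,:2]*1000).astype(np.float32)))
m=(np.hypot(P[...,0]-.52,P[...,1]-.045)<.03)&(P[...,2]>.02)
p=P[m];print(len(p),p.mean(0),np.percentile(p[:,2],[10,50,90]),cv2.minAreaRect((p[:,:2]*1000).astype(np.float32)))
m=(np.abs(P[...,0]-.5)<.08)&(np.abs(P[...,1]-.25)<.05)&(np.abs(P[...,2]-.01)<.006);print('plate',np.median(P[m][:,2]))
E
```

```text
3427 [0.4559 0.2933 0.0397] [455.8 292.8] [59.  58.7] 34.0
628 [0.5448 0.1796 0.0766] [546.  178.2] [43.6 10. ] 79.3
4426 [0.4346 0.2161 0.2442] [434.7 213.5] [20.4 37.3] 79.1
5181 [0.4314 0.2003 0.2664] [431.6 198.6] [31.3 30.8] 2.0
7.475
(0.455, 0.294) 0 [nan nan nan] ((0.0, 0.0), 0.0)
(0.424, 0.128) 3197 [0.42471273 0.12611142 0.03960269] ((424.5113830566406, 125.73709869384766), 29.89826202392578)
236 [0.54185817 0.16132593 0.07606747] ((542.9298095703125, 161.96456909179688), (12.057250022888184, 9.650062561035156), 75.8895034790039)
966 [0.52106922 0.0517528  0.03310575] [0.03057737 0.03219604 0.04086227] ((521.6868286132812, 51.834007263183594), (45.40540313720703, 27.564002990722656), 83.49468231201172)
plate 0.01162737280890902<stdin>:12: RuntimeWarning: Mean of empty slice.
  ret = um.true_divide(
```

View pics/w3.png

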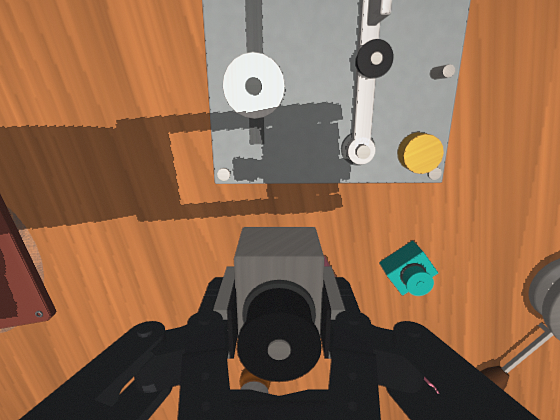

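The second pulley fits at (.4246,.1259), which makes the spacing 170.0 mm as specified. The midpoint is (.4402,.2094) and the line lies at 79.4°. Now I'll place the block.

```bash
python3 - <<'E'
from h import *
o=rot(np.radians(-10.58)); x,y=.4398,.2094
movep([x,y,.11],o)
move_l([x,y,.032],feed=.1)
e=observe()['eef_pos'];print(e)
x+=x-e[0]; y+=y-e[1]
print(move_l([x,y,.0195],feed=.03,max_force=8))
s=observe();print(s['eef_pos'],s['ft_force'],s['time_s'])
gripper_to(0.058)
hold(.1)
move_l([x,y,.13],feed=.2)
movep([.43,.10,.22],o)
im,d=snap('wrist','w4'); print(observe()['time_s'])
P,_,_=world('w4')
def near(c,r,z0,z1):
    m=(np.hypot(P[...,0]-c[0],P[...,1]-c[1])<r)&(P[...,2]>z0)&(P[...,2]<z1); return (P[m][:,:2]*1000).astype(np.float32)
for c in [(.4558,.293),(.4246,.1259)]: print(cv2.minEnclosingCircle(near(c,.037,.036,.056)))
print(cv2.minAreaRect(near((.44,.2094),.04,.037,.051)),cv2.minEnclosingCircle(near((.44,.2094),.03,.059,.08)))
E
```

```text
[0.44048239 0.20946999 0.03264934]
True
[0.43920037 0.20939652 0.01993203] [-0.22709188  0.6060478   4.13244474] 9.7833
11.6167
((0.0, 0.0), 0.0)
((424.6921691894531, 125.68423461914062), 29.98363494873047)
((439.4756774902344, 208.16427612304688), (48.973785400390625, 35.822731018066406), 79.30720520019531) ((439.61737060546875, 208.30279541015625), 15.025270462036133)
```

View pics/w4.png

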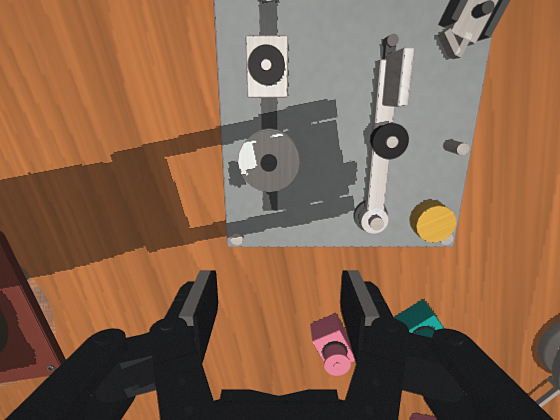

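Picture w4 shows the block upright with its roller up at px (267,65), between the pulleys. By the fit it is about 1 mm from midway, and its angle is 79.3° against the line's 79.4°, so I'll leave it there. Next is the tensioner: straddle the tab, close lightly and follow the arc.

```bash
cat >> h.py <<'E'
PSI=np.radians(-10.58); X=np.array([np.cos(PSI),np.sin(PSI)]); Y=np.array([-X[1],X[0]])
PIV=np.array([.5455,.1790])-.137*Y
def tabp(t,z=.046): return [*(PIV+.137*(Y*np.cos(t)+X*np.sin(t))),z]
def theta():
    e=observe()['eef_pos'][:2]-PIV; return np.arctan2(e@X,e@Y),np.hypot(*e)
E
python3 - <<'E'
from h import *
o=rot(PSI)
gripper_to(.032,40)
movep(tabp(.0,.13),o)
print(move_l(tabp(0.0),feed=.1,max_force=10))
gripper_to(.004,40)
s=observe();print(s['opening'],s['eef_pos'],s['ft_force'],s['time_s'],theta())
E=lambda t:[o[0]+t,o[1],0.]
for t in (.1,.2,.3,.4,.5):
    move_l(tabp(t),feed=.04,rotation=E(t)); s=observe();print(t,theta(),s['ft_force'].round(1),round(s['time_s'],2),s['opening'])
E
```

```text
False
0.008388698258938747 [0.54584882 0.17923554 0.04690513] [-1.99849647  0.30381083  5.35211231] 14.0083 (np.float64(0.002182481475702702), np.float64(0.13729590961868524))
0.1 (np.float64(0.09921939582408067), np.float64(0.1373231214377322)) [-5.   0.9  8.3] 14.5 0.008063649936103721
0.2 (np.float64(0.1977893249475916), np.float64(0.13735967849328448)) [-4.1  1.6  8. ] 14.99 0.00849140402662977
0.3 (np.float64(0.2925142454696799), np.float64(0.13732758007257775)) [-7.3  2.2  8.5] 15.48 0.008303477482651348
0.4 (np.float64(0.4076068658547523), np.float64(0.1373811122557261)) [ 0.7 -2.   5. ] 15.97 0.008136250295068207
0.5 (np.float64(0.4923115915005416), np.float64(0.13740815082939214)) [-5.7  2.9  9.9] 16.47 0.008217893637541947
```

```bash
python3 - <<'E'
from h import *
o=rot(PSI)
for t in (.55,.60):
    print(move_l(tabp(t),feed=.03,rotation=[o[0]+t,o[1],0.],max_force=25)); hold(.3); s=observe();print(t,theta(),s['ft_force'].round(1),round(s['time_s'],2),s['opening'])
snap('wrist','w5'); im,d=snap('top','t5')
P,_,_=world('t5')
c=cv2.resize(im[170:310,125:300],None,fx=3,fy=3,interpolation=cv2.INTER_CUBIC)
w=cv2.resize(cv2.imread('pics/w5.png'),(0,0),fx=.48,fy=.48) 
out=np.zeros((420,800,3),np.uint8); out[:,:525]=c[:,:,::-1]; out[:w.shape[0],530:530+w.shape[1]]=w[:, :270]
cv2.imwrite('pics/m5.png',out)
E
```

```text
False
0.55 (np.float64(0.5403885074040319), np.float64(0.13741761538491884)) [-5.4  2.7  9.3] 17.14 0.008061945327667734
False
0.6 (np.float64(0.5894733355987503), np.float64(0.13742011977425464)) [-6.1  3.4 10.7] 17.82 0.008438640691653286
```

View pics/m5.png

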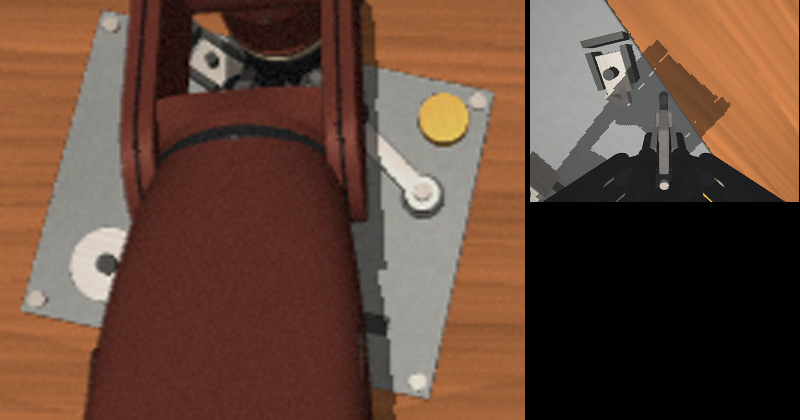

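View pics/w5.png

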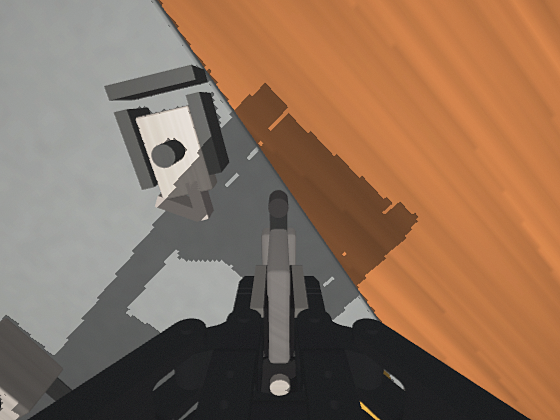

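The arm end at px (278,200) is well past the pawl nose at (185,205), and the tab sits between the pads. I'll check the block once more from the scene camera, then hand in.

```bash
python3 - <<'E'
from h import *
snap('scene','s5')
for f in ('s0','s5'):
    P,_,_=world(f)
    for c,z in [((.44,.209),.059),((.4246,.126),.037)]:
        m=(np.hypot(P[...,0]-c[0],P[...,1]-c[1])<.035)&(P[...,2]>z)&(P[...,2]<z+.012); p=P[m]; print(f,c,len(p),p.mean(0).round(4) if len(p) else '')
hold(.3); s=observe(); print(theta(),s['ft_force'].round(1),s['opening'],s['time_s'])
job_done()
E
```

```text
s0 (0.44, 0.209) 0 
s0 (0.4246, 0.126) 160 [0.4255 0.1294 0.0402]
s5 (0.44, 0.209) 0 
s5 (0.4246, 0.126) 136 [0.4261 0.1259 0.04  ]
(np.float64(0.5894721598066915), np.float64(0.13741076954325368)) [-5.8  3.3  9. ] 0.008473753016473316 18.2667
the job is handed in; nothing more can be done
```

The idler block is in place and the tensioner is held back near its stop; I handed the job in at about 18.3 s with the fingers still gripping the tab.

- **Idler block:** I stood it roller up between the pulleys and let go. The wrist-camera check right after release put it about 1 mm from midway. Its long side was at 79.3°, against 79.4° for the pulley line.
- **Tensioner:** I gripped the tab and swung the arm past the pawl. The force dropped around 0.41 rad, as expected at the click, and I went on to about 0.59 rad (the stop is at 0.62). That angle is worked out from the gripper's position. The fingers stayed closed on the tab at 8.5 mm and felt about 7 N sideways from the spring.
- **Checks that fell short:** My last scene-camera check found no reading on the idler roller. The robot arm was probably in the way, so the block's final position rests on the picture taken after release. Only a corner that I take to be the block showed in the last wrist picture. I did not measure the other bench items again, but I saw no sign of touching them.

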